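# Restack the drive pin of an orbital tube shaker

## Robot

A 7-joint arm with a two-finger parallel gripper is mounted at the origin on the work surface. World frame = base frame: x ahead of the robot, y to its left, z up, the work surface at z = 0. Lengths are in m, angles in rad, forces in N, time in s.
With the tool pointing down it reaches from about 0.425 to 1.025 m from the base axis. Payload 9.4 kg.
Tool frame: the origin (TCP) lies midway between the tips of the shut fingers; the grasp point (between the pads) lies 19 mm behind it (arm.hold_point_z is the distance from the TCP to the grasp point, in m); z points along the fingers, y is the direction in which the jaws open and shut (so a half turn about z gives the same grasp; the last joint's range is limited). The gripper opens to 93 mm and grips with 3 to 60 N. Pads are 15 mm wide; open, the fingers measure 128 mm over their backs; the gripper's body (75 mm by 188 mm) begins 65 mm behind the grasp point.
Start: joints at [1.134, 0.599, -0.003, 1.599, 0.002, 0.943, -0.08], TCP at [0.255, -0.679, 0.219] pointing down, gripper open.
Joint ranges: [-2.57, 2.57], [-0.35, 1.97], [-1.29, 1.29], [0.11, 2.56], [-1.05, 4.19], [0.11, 1.86], [-2.63, 2.63]. Speed limits (rad/s): [2.22, 2.22, 3.01, 3.01, 3.14, 3.14, 3.14].

## Interface

Orientations are given as a unit quaternion [x, y, z, w].
In Python, from rig import arm, eyes gives the robot as it stands.
- The arm moves only by the tool step_arm, never from a script. Its argument "series" is text: rows parted by semicolons, each of 7 numbers parted by spaces: the turn, a rotation vector about the tool's x, y, z in degrees, then the shift along the tool's x, y, z in m, then the finger opening in m, from 0 to 0.093. A call has 1 to 5 rows; each row is the pose to reach, as a shift and turn from the pose measured when the call began, along the tool's axes at that moment; what a row does not reach only later rows make up. A row lasts 1/10 s, in which the tool goes at most 50 mm and 8.59 degrees, less where a joint would pass 70% of its speed; a pose out of reach is approached as far as the arm can. A call with a gripper value outside its range is refused whole. The fingers move at their own pace and stop on an object; the grip force is fixed at half the most. Time passes only in rows, so rows that repeat a pose let the fingers close. It gives the time, the measured TCP pose, the force and the opening at its end, in the units of the state.
- arm.state(): the state, without advancing time (a new reading comes with each control period).
- eyes.capture(name): name is "scene" or "top" or "wrist"; returns a dict with "color" (420x560x3 uint8, red, green, blue), "vertical_fov" (degrees; the focal length in pixels is half the picture's height over the tangent of half this angle, whatever the lens; pixels are square), "cx", "cy" (the principal point, pixels), "dist_coeffs" ([k1, k2, p1, p2, k3] as OpenCV has them; the pictures are not rectified), "view" (4x4, takes a point from world to camera coordinates); the wrist camera has in their place "mount" (4x4, takes a point from camera to tool coordinates, whose origin is the TCP and whose axes are the flange's). Camera axes: x right, y up, looking along -z (the intrinsics and any distortion apply to the point x, -y, -z); pixel columns grow to the right and rows downward; lengths in m; the calibration is good to about 2 mm. A picture is of the moment at which its call begins: read the wrist's pose just before it. There is no depth.
- arm.close_job(): hands the job in, once; it reports no verdict.
The state is a dict: "clock": time; "joint_pos": joint angles; "dq": joint speeds; "joint_efforts": joint torques, N m; "position": TCP position; "tcp_rot": TCP orientation; "contact_force": force on the tool from outside, world axes, zero at the start; "wrist_torque": the same for the moment, N m; "finger_gap": opening from 0.0 (shut) to 1.0 (fully open).
Only numpy, scipy, OpenCV 4.12 (cv2) and the standard library are available. Lean on these libraries where they do the work, as an engineer would, in place of code of your own. Each camera call takes 0.05 s, during which the arm holds its last target. There are 200 camera calls.

## Task

The tube shaker's top is off: thread the three loose steel parts onto its upright drive pin, first the tall plain spacer, then the flat washer, then the flanged bushing with its flange down, each all the way down onto what lies below it. Bed the stack by pressing the bushing straight down with about 10 N for a moment, then let go. The drive is delicate: never load the shaker with more than 25 N, and leave the tube rack, the bottle and the round grey platform where they are.

Things in the scene. Friction and masses are not known exactly. Their poses are not given: they have to be found in the camera images.
- drive_axis (a point): Turning axis of the shaker's drive (z up), at the seat: the flat top, 90 mm above the bench, of a round aluminium drive head, 56 mm diameter. The head does not turn by itself (over 30 N at the pin). It rides on a cushion: it starts to sink at about 4 N, then 3 N per mm, to a hard stop 6 mm down (near 20 N), and springs back.
- tip_level (a point): Point on the drive axis, 59 mm above the seat, level with the top of the upright steel pin on the drive head. Pin: 16 mm diameter, its last 4 mm tapering to 13 mm. It is off-centre like a crank: its centre line stands 5 mm from the axis, in a direction that differs every time and is NOT given by this pose: feel for it (or look).
- spacer_mid (a point): Centre (half-way up, on the bore's axis) of the spacer: plain steel tube, 40 mm outside diameter, 26 mm tall, bore 18.5 mm, about 0.2 kg. Stands on end on the bench, z up along the bore.
- washer_mid (a point): Centre (half-way up, on the bore's axis) of the washer: flat steel ring, 54 mm outside diameter, 7 mm thick, bore 18.5 mm, about 0.11 kg. Lies flat on the bench, z up along the bore.
- bushing_mid (a point): Centre (half-way up its full height, on the bore's axis) of the flanged bushing: steel, 22 mm tall over all: a flange 46 mm diameter and 6 mm thick at the bottom, above it a sleeve 30 mm diameter and 16 mm tall, bore 18.5 mm throughout, about 0.12 kg. Stands on its flange on the bench, z up along the bore.
- shaker: The fixed shaker with its drive head and pin: white box 150 x 150 mm, top 66 mm above the bench, with a grey collar (80 mm diameter, 4 mm high) below the drive head. Origin at the middle of its underside on the bench, below the drive axis.
- rack: Bystander: green tube rack 85 x 110 mm, 40 mm tall (caps to 56 mm), loose; origin at the middle of its underside.
- reagent: Bystander: white reagent bottle, 56 mm diameter, 100 mm tall, loose; origin at the middle of its underside.
- platform: Bystander: the shaker's removed round grey platform, 100 mm diameter, 22 mm tall, loose; origin at the middle of its underside.
There are look-alikes about, which are no part of the job. There is more than one size of the shaker; the one meant has the size given above.

How it is judged:
By the outcome, as a careful person would: the job done as asked, in the order asked, and still so for the second after the job is handed in, with the robot touching nothing.
It also fails if it takes over 72 s, if anything falls off the work surface, if the arm or the gripper's body presses on something with over 40 N, if the wrist force passes 120 N, or if a joint passes its speed limit or range.

## Working session

There is one attempt and no reset: what is moved stays moved. The work goes in short steps, Python scripts to look and compute and a tool call to move; the robot and the scene stay as the last step left them, time stands still between calls to the robot, and variables do not carry over. Pictures are saved under pics/ and viewed, about 8 in all and at most 12, crops included, and the job is handed in when it is done.

Besides the shell and the picture viewer there is one more tool, called after "Call:" as name(argument=value, ...) on one line, values as JSON. step_arm: Moves the arm, as the interface text tells. Its arguments: {"type":"object","properties":{"series":{"type":"string"}},"required":["series"]}

```bash
ls; mkdir -p pics; cat > h.py <<'E'
import numpy as np, cv2
from rig import arm, eyes
from scipy.spatial.transform import Rotation as R
def K(c):
    f=c["color"].shape[0]/2/np.tan(np.radians(c["vertical_fov"])/2)
    return np.array([[f,0,c["cx"]],[0,f,c["cy"]],[0,0,1.]]),np.array(c["dist_coeffs"],float)
def snap(name,fn=None,st=None):
    st=st or arm.state(); c=eyes.capture(name)
    if "view" in c: T=np.linalg.inv(np.array(c["view"]))
    else:
        W=np.eye(4);W[:3,:3]=R.from_quat(st["tcp_rot"]).as_matrix();W[:3,3]=st["position"];T=W@np.array(c["mount"])
    c["T"]=T
    if fn: cv2.imwrite("pics/"+fn,cv2.cvtColor(c["color"],cv2.COLOR_RGB2BGR))
    return c
def ray(c,u,v):
    k,d=K(c);p=cv2.undistortPoints(np.array([[[u,v]]],float),k,d)[0,0]
    return c["T"][:3,3],c["T"][:3,:3]@np.array([p[0],-p[1],-1])
def onz(c,u,v,z):
    o,d=ray(c,u,v);return (o+d*(z-o[2])/d[2])
def proj(c,P):
    k,d=K(c);V=np.linalg.inv(c["T"]);q=(V[:3,:3]@np.atleast_2d(P).T).T+V[:3,3]
    q=q*[1,-1,-1];return cv2.projectPoints(q,np.zeros(3),np.zeros(3),k,d)[0][:,0]
E
python3 - <<'E'
from h import *
for n in("scene","top","wrist"):
    c=snap(n,n+"0.png"); print(n,c["T"].round(3).tolist(),c["vertical_fov"],c["dist_coeffs"])
print(arm.state(),arm.hold_point_z)
a=[cv2.imread(f"pics/{n}0.png") for n in("scene","top")]
cv2.imwrite("pics/both.png",cv2.resize(np.vstack(a),(560,840))[:, :])
E
```

```text
pics
scene [[0.632, -0.455, 0.628, 1.201], [0.775, 0.364, -0.516, -0.478], [0.007, 0.813, 0.582, 0.74], [0.0, 0.0, 0.0, 1.0]] 51.69344665634646 [-0.11601045  0.          0.          0.          0.        ]
top [[-0.003, 0.986, -0.166, 0.333], [-1.0, -0.002, 0.009, 0.076], [0.009, 0.166, 0.986, 1.142], [0.0, 0.0, 0.0, 1.0]] 50.3870729683634 [0.02353779 0.         0.         0.         0.        ]
wrist [[0.352, 0.894, 0.276, 0.334], [-0.936, 0.337, 0.102, -0.649], [-0.002, -0.295, 0.956, 0.384], [0.0, 0.0, 0.0, 1.0]] 71.19832963518004 [-0.05324664  0.          0.          0.          0.        ]
{'clock': 0.15, 'joint_pos': array([ 1.13430903,  0.59995682, -0.00253878,  1.59992605,  0.00181499,
        0.94286582, -0.07979593]), 'dq': array([-7.48001377e-04, -2.88528186e-03,  2.19033529e-03, -3.02093080e-03,
        9.33995685e-05, -1.29773636e-04, -2.70176879e-04]), 'joint_efforts': array([ 1.68419523e-03, -7.65586996e+01,  1.49866730e+00, -2.52562183e+01,
       -5.23552636e-02,  1.48742722e-02,  5.88776925e-05]), 'position': array([ 0.25511911, -0.67825982,  0.2179544 ]), 'tcp_rot': array([ 9.83856533e-01,  1.78958069e-01, -1.64646557e-04, -5.53163979e-04]), 'contact_force': array([ 0.34407813, -0.64990698,  0.05749455]), 'wrist_torque': array([ 0.00035301, -0.07191465,  0.02645289]), 'finger_gap': 0.9977779337690593} 0.0188
```

View pics/top0.png

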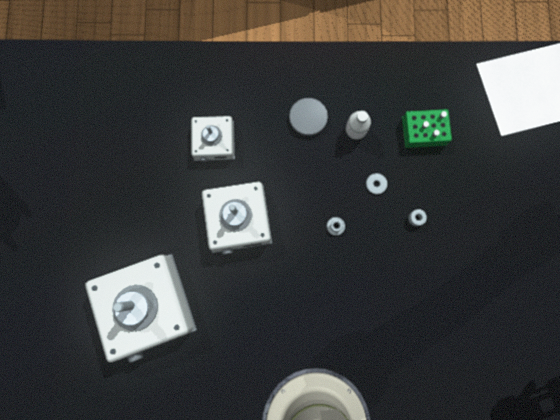

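View pics/scene0.png

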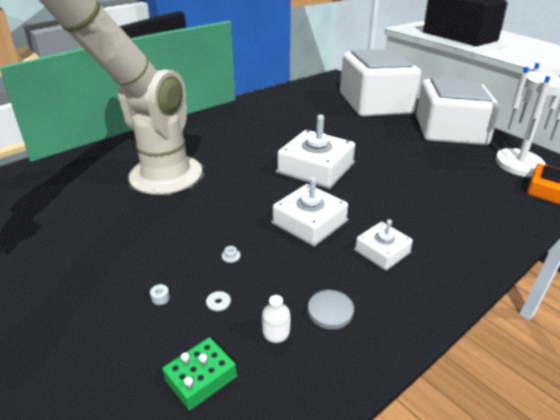

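Top view: three shakers at (212,138), (236,216), (138,307). The 100 mm platform spans about 38 px, so the middle one, at about 60 px, fits 150 mm. The loose parts are the bushing (336,227), washer (376,184) and spacer (418,217). I'll measure these and confirm with a crop.

```bash
cat > m.py <<'E'
from h import *
c=snap("top","t1.png");s=snap("scene")
g=c["color"].astype(int)
hsv=cv2.cvtColor(c["color"],cv2.COLOR_RGB2HSV)
m=((hsv[...,2]>90)).astype(np.uint8)
n,l,st,ce=cv2.connectedComponentsWithStats(m)
for i in range(1,n):
    if st[i,4]<60 or st[i,1]<60: continue
    u,v=ce[i]; (cc,wh,a)=cv2.minAreaRect(np.argwhere(l==i)[:,::-1].astype(np.float32))
    print(st[i].tolist(),ce[i].round(1),"rect",np.round(cc,1),np.round(wh,1),round(a),"z=.066",[onz(c,*cc,.066).round(4)[:2].tolist()],"z=.02",onz(c,*cc,.02).round(4)[:2])
k,_=K(c);print("f",k[0,0])
crop=c["color"][170:260,190:440];cv2.imwrite("pics/crop.png",cv2.cvtColor(cv2.resize(crop,None,fx=3.2,fy=3.2,interpolation=2),cv2.COLOR_RGB2BGR))
E
python3 m.py
```

```text
[289, 98, 39, 36, 1103] [308.2 115.6] rect [308.3 115.8] [36.8 36.1] 45 z=.066 [[0.7517, 0.0124]] z=.02 [0.7695 0.0096]
[406, 109, 46, 34, 1244] [428.4 125.6] rect [428.5 125.5] [32.1 43.5] 86 z=.066 [[0.7252, -0.2906]] z=.02 [ 0.742  -0.3063]
[346, 110, 25, 29, 533] [358.  123.9] rect [358.2 123.8] [22.1 29.2] 22 z=.066 [[0.7303, -0.1135]] z=.02 [ 0.7472 -0.1216]
[191, 116, 44, 44, 1744] [212.1 136.5] rect [212.5 137.5] [43. 43.] 90 z=.066 [[0.6944, 0.2529]] z=.02 [0.7098 0.2604]
[366, 173, 22, 21, 345] [376.4 183. ] rect [376.5 183. ] [20. 21.] 90 z=.066 [[0.5772, -0.1543]] z=.02 [ 0.5876 -0.1641]
[202, 181, 70, 71, 3873] [235.8 215.6] rect [235.9 215.9] [63.3 63.4] 82 z=.066 [[0.4957, 0.1913]] z=.02 [0.5026 0.1962]
[410, 209, 17, 17, 206] [417.9 216.8] rect [418. 217.] [16. 16.] 90 z=.066 [[0.4922, -0.2523]] z=.02 [ 0.499  -0.2663]
[327, 217, 18, 18, 247] [335.5 225.5] rect [335.5 225.5] [17. 17.] 90 z=.066 [[0.4717, -0.0508]] z=.02 [ 0.4776 -0.0562]
[85, 254, 112, 108, 7902] [139.3 306.4] rect [139.  306.5] [85.  97.2] 70 z=.066 [[0.2818, 0.4143]] z=.02 [0.2796 0.4288]
[263, 369, 107, 51, 4076] [315.5 397.9] rect [316. 394.] [106.  50.] 0 z=.066 [[0.0855, 0.0024]] z=.02 [ 0.0749 -0.0008]
f 446.4034238717529
```

View pics/crop.png

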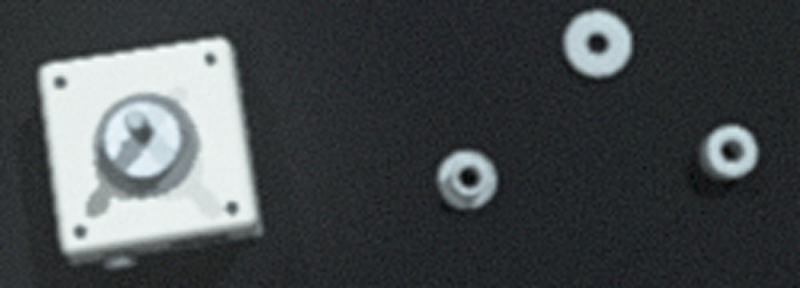

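The crop confirms it. The middle shaker is about 63 px wide, or 153 mm, where the small one is about 105 mm and the large one over 200 mm. Its pin tip leans up-left of the head centre. The parts are the washer (flat ring), the bushing (stepped) and the spacer (tall tube). I'll move above the spacer, turning the tool x axis to world +y.

Call:
step_arm(series="0 0 -8 0.037 -0.030 0.007 0.093; 0 0 -16 0.075 -0.060 0.014 0.093; 0 0 -24 0.112 -0.09 0.02 0.093; 0 0 -32 0.15 -0.12 0.027 0.093; 0 0 -40 0.187 -0.15 0.034 0.093")

```text
clock: 0.75
position: [0.3782, -0.4704, 0.1843]
tcp_rot: [0.862, 0.507, 0.0, -0.0]
contact_force: [0.7, -0.5, -0.6]
finger_gap: 1.003
```

Call:
step_arm(series="0 0 -7 0.047 0.002 0.007 0.093; 0 0 -14 0.095 0.004 0.014 0.093; 0 0 -22 0.142 0.006 0.02 0.093; 0 0 -29.1 0.19 0.007 0.027 0.093; 0 0 -29.1 0.237 0.008 0.034 0.093")

```text
clock: 1.25
position: [0.501, -0.2656, 0.1502]
tcp_rot: [0.705, 0.709, 0.0, 0.0]
contact_force: [1.0, -0.7, -0.5]
finger_gap: 1.0
```

Call:
step_arm(series="0 0 0 0 0 0 0.093")

```text
clock: 1.35
position: [0.5046, -0.2588, 0.1498]
tcp_rot: [0.702, 0.712, 0.002, -0.0]
contact_force: [0.4, -0.0, 0.3]
finger_gap: 0.997
```

```bash
cat > w.py <<'E'
import sys
from h import *
st=arm.state();print(st["position"].round(4),R.from_quat(st["tcp_rot"]).as_rotvec(True).round(2),np.degrees(R.from_quat(st["tcp_rot"]).as_matrix()).round(2).tolist()[2])
c=snap("wrist",sys.argv[1],st)
x,y,z=map(float,sys.argv[2:5])
print("expected",proj(c,[[x,y,z]]).round(1), "tcp px",proj(c,[st["position"]]).round(1))
E
python3 w.py w1.png 0.497 -0.265 0.026
```

```text
[ 0.5046 -0.2588  0.1498] [-126.36 -128.12   -0.37] [0.2, 0.13, -57.3]
expected [[267.8 207.7]] tcp px [[274.8 256.1]]
```

View pics/w1.png

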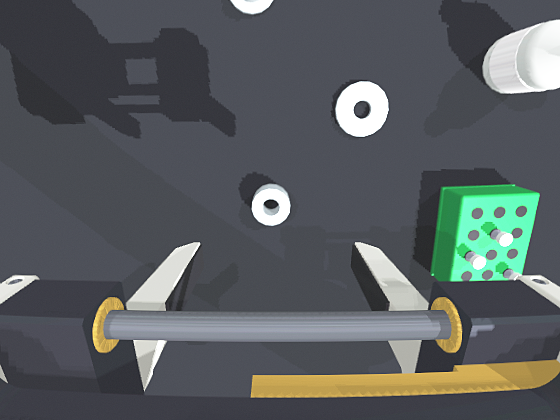

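The wrist view shows the spacer top at about (271,204), the washer at (361,109), part of the bushing at (250,2), and the fingertips at (200,245) and (355,245). Now to locate the spacer precisely.

```bash
cat > d.py <<'E'
import sys
from h import *
def det(c,u,v,z,ths=(150,170,190,210,230)):
    g=cv2.cvtColor(c["color"],cv2.COLOR_RGB2GRAY)
    for t in ths:
        m=(g>t).astype(np.uint8)
        cs,h=cv2.findContours(m,cv2.RETR_CCOMP,cv2.CHAIN_APPROX_NONE)
        for i,k in enumerate(cs):
            if len(k)<20: continue
            e=cv2.fitEllipse(k)
            if np.hypot(e[0][0]-u,e[0][1]-v)<14:
                p=onz(c,*e[0],z)
                print(t,"hole" if h[0][i][3]>=0 else "out ",np.round(e[0],1),np.round(e[1],1),"world",p.round(4)[:2])
if __name__=="__main__":
    c=snap("wrist"); u,v,z=map(float,sys.argv[1:4]); st=arm.state(); print(st["position"].round(4),(2*np.degrees(np.arctan2(*st["tcp_rot"][1::-1]))).round(2))
    det(c,u,v,z)
    cr=c["color"][int(v)-25:int(v)+25,int(u)-25:int(u)+25]
    print(cv2.cvtColor(cr,cv2.COLOR_RGB2GRAY)[::3,::3])
E
python3 d.py 271 204 .026; python3 - <<'E'
from d import *
c=snap("wrist")
det(c,361,109,.007,(190,220)); 
E
```

```text
[ 0.5016 -0.2643  0.15  ] 90.43
150 out  [272.5 201.7] [37.8 41.2] world [ 0.4998 -0.2617]
150 hole [272.3 201. ] [11.6 15.7] world [ 0.4997 -0.2611]
170 out  [272.5 201.8] [37.7 40.8] world [ 0.4999 -0.2619]
170 hole [273. 202.] [13.1 17.3] world [ 0.5004 -0.262 ]
190 out  [272.7 202.2] [37.  39.9] world [ 0.5001 -0.2623]
190 hole [273.2 202.9] [14.7 18.2] world [ 0.5006 -0.263 ]
210 out  [272.6 203.1] [36.6 38.2] world [ 0.5    -0.2633]
210 hole [272.7 203.6] [16.9 17.7] world [ 0.5001 -0.2638]
230 out  [272.5 203.3] [36.1 37.8] world [ 0.4999 -0.2635]
230 hole [272.5 203.7] [17.6 17.9] world [ 0.4999 -0.2639]
[[ 55  56  56  55  55  56  55  56  48  46  54  80  82  81  81  80  82]
 [ 56  57  55  58  54  52  99 176 204 205 202 170  71  80  80  82  82]
 [ 55  54  55  56  53 149 189 184 234 224 209 200 206 125  79  80  81]
 [ 54  57  55  56 144 173 255 255 255 255 255 255 255 219 100  79  82]
 [ 56  55  56  33 226 255 255 255 255 255 255 255 255 255 239  70  79]
 [ 57  51  49 132 255 255 255 255 255 255 255 255 255 255 255  62  76]
 [ 50  48  42 255 255 255 255 245  15  22 107 255 255 
[... 263 characters left out ...]
 198 184 169 206 255 255 255 196  78]
 [ 74  73  74 190 255 255 255 255 250 220 255 255 255 255 255  63  77]
 [ 74  74  74  64 255 255 255 255 255 255 255 255 255 255 115  74  76]
 [ 73  72  75  74  59 255 255 255 255 255 255 255 255  86  73  81  81]
 [ 77  74  73  73  74  71  75 255 255 255 255 157  64  79  81  82  82]
 [ 81  71  74  74  72  74  72  74  77  75  76  80  81  81  81  82  81]
 [ 80  80  82  77  78  81  82  81  80  81  80  80  76  76  77  75  78]]
190 out  [365.1 101.7] [51.3 56. ] world [ 0.5908 -0.1647]
190 hole [365.3 102.4] [18.3 19.8] world [ 0.591  -0.1654]
220 out  [365.2 101.8] [51.1 55.4] world [ 0.5908 -0.1648]
220 hole [365.4 102.3] [18.4 20.1] world [ 0.5911 -0.1653]
```

Call:
step_arm(series="0 0 0.4 0.001 -0.001 0.04 0.093; 0 0 0.4 0.001 -0.001 0.08 0.093; 0 0 0.4 0.001 -0.001 0.1 0.093; 0 0 0.4 0.001 -0.001 0.1 0.093; 0 0 0.4 0.001 -0.001 0.1 0.093")

```text
clock: 2.0
position: [0.4993, -0.2662, 0.0505]
tcp_rot: [0.709, 0.706, -0.0, -0.0]
contact_force: [0.6, 0.0, -0.6]
finger_gap: 1.006
```

```bash
cat > f.py <<'E'
import sys
from d import *
# x y z of feature top, then detect & give tool shift
def find(x,y,z,name=None,ths=(215,240)):
    st=arm.state();c=snap("wrist",name,st)
    u,v=proj(c,[[x,y,z]])[0]
    q=R.from_quat(st["tcp_rot"]);print("tcp",st["position"].round(4),"yaw",(2*np.degrees(np.arctan2(*st["tcp_rot"][1::-1]))).round(2),"zaxis",q.as_matrix()[:,2].round(4),"F",st["contact_force"].round(1),"gap",round(st["finger_gap"]*93,1),"t",st["clock"])
    det(c,u,v,z,ths)
    return c
if __name__=="__main__": find(*map(float,sys.argv[1:4]),*sys.argv[4:5])
E
python3 f.py .5 -.2638 .026
```

```text
tcp [ 0.4993 -0.2662  0.0505] yaw 89.77 zaxis [-6.e-04 -4.e-04 -1.e+00] F [ 0.6  0.  -0.6] gap 93.6 t 2.0
215 out  [276.7 233.1] [53.8 60. ] world [ 0.5005 -0.2606]
215 hole [278. 236.] [20.7 26.7] world [ 0.5014 -0.2629]
240 out  [276.6 235.7] [51.  56.2] world [ 0.5004 -0.2626]
240 hole [276.5 236.9] [25.1 25.8] world [ 0.5004 -0.2635]
```

Call:
step_arm(series="0 0 0 0.0027 0.001 0.02 0.093; 0 0 0 0.0027 0.001 0.037 0.093; 0 0 0 0.0027 0.001 0.046 0.07; 0 0 0 0.0027 0.001 0.0475 0.06; 0 0 0 0.0027 0.001 0.0475 0.05")

```text
clock: 2.55
position: [0.5012, -0.2638, 0.0043]
tcp_rot: [0.709, 0.706, 0.0, 0.001]
contact_force: [-0.6, -0.7, -0.0]
finger_gap: 0.793
```

Call:
step_arm(series="0 0 0 0 0 0 0.03; 0 0 0 0 0 0 0.03; 0 0 0 0 0 0 0.03; 0 0 0 0 0 0 0.03; 0 0 0 0 0 0 0.03")

```text
clock: 3.05
position: [0.5006, -0.264, 0.0046]
tcp_rot: [0.709, 0.706, -0.0, 0.001]
contact_force: [-2.3, 0.0, 5.6]
finger_gap: 0.426
```

Call:
step_arm(series="0 0 0 0 0 -0.03 0.03; 0 0 0 0 0 -0.075 0.03; 0 0 0 0.02 0 -0.12 0.03; 0 0 0 0.05 0 -0.16 0.03; 0 0 0 0.09 0 -0.19 0.03")

```text
clock: 3.55
position: [0.5012, -0.1741, 0.1967]
tcp_rot: [0.71, 0.705, 0.0, 0.002]
contact_force: [0.5, 0.2, -2.0]
finger_gap: 0.431
```

Call:
step_arm(series="0 0 0 0.045 0 0 0.03; 0 0 0 0.09 0 0 0.03; 0 0 0 0.135 0 0 0.03; 0 0 0 0.18 0 0 0.03; 0 0 0 0.22 0 0 0.03")

```text
clock: 4.05
position: [0.5025, 0.0482, 0.1962]
tcp_rot: [0.709, 0.705, 0.0, 0.002]
contact_force: [0.8, -0.8, -1.8]
finger_gap: 0.423
```

Call:
step_arm(series="0 0 0 0.03 0 0 0.03; 0 0 0 0.06 0 0 0.03; 0 0 0 0.08 0 0 0.03; 0 0 0 0.08 0 0 0.03; 0 0 0 0.08 0 0 0.03")

```text
clock: 4.55
position: [0.5027, 0.1281, 0.1958]
tcp_rot: [0.709, 0.705, 0.0, 0.002]
contact_force: [0.4, -0.6, -1.2]
finger_gap: 0.428
```

```bash
python3 - <<'E'
from h import *
st=arm.state();print({k:np.round(st[k],4).tolist() for k in("position","tcp_rot","contact_force","finger_gap","clock","joint_pos")})
c=snap("wrist","w2.png",st);np.savez("w2.npz",T=c["T"])
print(proj(c,[[.5,.195,.149],[.5,.195,.09],st["position"]]).round())
E
```

```text
{'position': [0.5027, 0.1281, 0.1958], 'tcp_rot': [0.709, 0.7052, 0.0001, 0.0018], 'contact_force': [0.4498, -0.6089, -1.1791], 'finger_gap': 0.4282, 'clock': 4.55, 'joint_pos': [-0.0748, 0.4073, -0.386, 2.0758, 0.2392, 0.6984, -0.6218]}
[[271. 141.]
 [272. 136.]
 [275. 256.]]
```

View pics/w2.png

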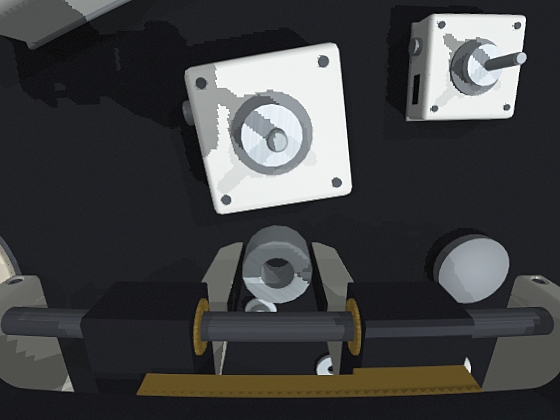

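The held spacer shows its bore at about (277,272). The right shaker's pin tip is near (279,145), on a head at (272,135). I'll enlarge that to segment the tip.

```bash
python3 - <<'E'
import cv2,numpy as np
im=cv2.imread("pics/w2.png");a=cv2.resize(im[90:180,230:320],None,fx=6,fy=6,interpolation=cv2.INTER_NEAREST)
b=cv2.resize(im[215:305,230:320],None,fx=3,fy=3,interpolation=cv2.INTER_NEAREST)
o=np.zeros((540,810,3),np.uint8);o[:,:540]=a;o[:270,540:]=b
cv2.imwrite("pics/w2c.png",o[:, :800])
print(cv2.cvtColor(im,cv2.COLOR_BGR2GRAY)[120:160,262:296])
E
```

```text
[[162 157 152 ... 241 242 240]
 [161 156 153 ... 241 242 239]
 [160 156 153 ... 241 241 238]
 ...
 [211 213 213 ... 198 149 134]
 [210 212 212 ... 145 133 137]
 [210 212 212 ... 132 137 139]]
```

View pics/w2c.png

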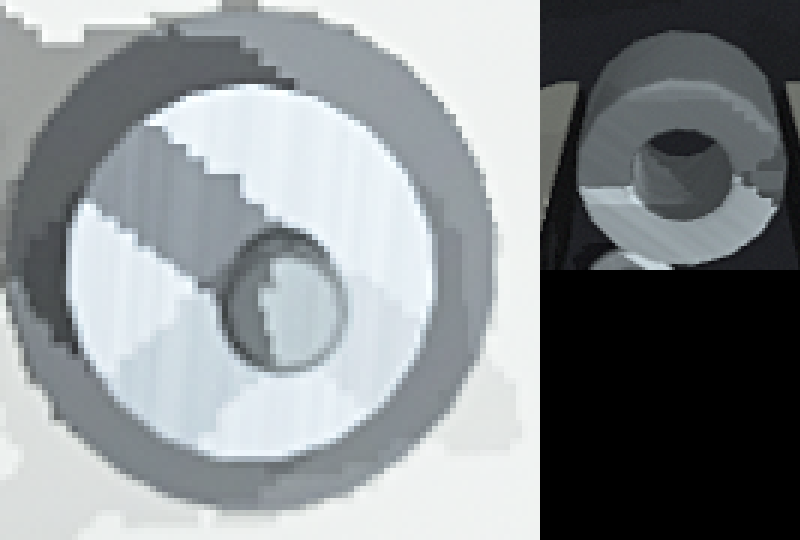

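```bash
cat > v.py <<'E'
from h import *
c=snap("wrist");c["T"]=np.load("w2.npz")["T"]
pin=onz(c,276.75,141.0,.145);hd=onz(c,271.3,134.9,.09);b=onz(c,277.3,272.7,.2172);o=onz(c,276.5,271.8,.2172)
print("pin",pin,"head",hd,np.hypot(*(pin-hd)[:2]),"held bore",b,"outer",o)
st=arm.state();print(st["position"].round(4),(pin-b).round(4),R.from_quat(st["tcp_rot"]).as_matrix().round(4).tolist())
E
python3 v.py
```

```text
pin [0.50443567 0.19454814 0.145     ] head [0.49967977 0.19574784 0.09      ] 0.004904885463637669 held bore [0.50419178 0.12863043 0.2172    ] outer [0.50375081 0.12919776 0.2172    ]
[0.5029 0.127  0.1959] [ 0.0002  0.0659 -0.0722] [[0.0076, 1.0, 0.0027], [1.0, -0.0076, -0.0027], [-0.0027, 0.0027, -1.0]]
```

Call:
step_arm(series="0.15 0.15 0 0.03 0 0 0.03; 0.15 0.15 0 0.055 0 0 0.03; 0.15 0.15 0 0.0665 0 0 0.03; 0.15 0.15 0 0.0665 0 0 0.03; 0.15 0.15 0 0.0665 0 0 0.03")

```text
clock: 5.15
position: [0.5033, 0.1919, 0.1955]
tcp_rot: [0.71, 0.704, -0.001, 0.0]
contact_force: [-0.5, -0.3, -1.9]
finger_gap: 0.431
```

Call:
step_arm(series="0 0 0 0 0 0.01 0.03; 0 0 0 0 0 0.02 0.03; 0 0 0 0 0 0.03 0.03; 0 0 0 0 0 0.034 0.03; 0 0 0 0 0 0.034 0.03")

```text
clock: 5.65
position: [0.5028, 0.1916, 0.1605]
tcp_rot: [0.71, 0.704, -0.001, -0.0]
contact_force: [-0.9, 0.1, -0.6]
finger_gap: 0.428
```

```bash
cat > s.py <<'E'
from h import *
st=arm.state();print({k:np.round(st[k],4).tolist() for k in("position","contact_force","finger_gap","clock")},R.from_quat(st["tcp_rot"]).as_matrix().round(4).tolist())
E
python3 s.py
```

```text
{'position': [0.5028, 0.1916, 0.1605], 'contact_force': [-0.8555, 0.0755, -0.6166], 'finger_gap': 0.4277, 'clock': 5.65} [[0.0084, 1.0, -0.0022], [1.0, -0.0084, -0.0019], [-0.0019, -0.0021, -1.0]]
```

Call:
step_arm(series="0 0 0 0.0024 0 0 0.03; 0 0 0 0.0024 0 0.002 0.03; 0 0 0 0.0024 0 0.005 0.03; 0 0 0 0.0024 0 0.008 0.03; 0 0 0 0.0024 0 0.008 0.03")

```text
clock: 6.15
position: [0.5027, 0.1938, 0.1521]
tcp_rot: [0.71, 0.704, -0.002, -0.0]
contact_force: [-0.1, -0.8, -3.0]
finger_gap: 0.428
```

Call:
step_arm(series="0 0 0 0 0 0.003 0.03; 0 0 0 0 0 0.003 0.03")

```text
clock: 6.35
position: [0.5025, 0.1937, 0.1488]
tcp_rot: [0.71, 0.704, -0.002, -0.0]
contact_force: [0.0, -0.3, -2.9]
finger_gap: 0.425
```

Call:
step_arm(series="0 0 0 0 0 0.004 0.03; 0 0 0 0 0 0.008 0.03; 0 0 0 0 0 0.008 0.03")

```text
clock: 6.65
position: [0.5025, 0.1938, 0.1402]
tcp_rot: [0.71, 0.704, -0.002, -0.0]
contact_force: [-0.1, 0.4, -2.1]
finger_gap: 0.426
```

Call:
step_arm(series="0 0 0 0 0 0.005 0.03; 0 0 0 0 0 0.01 0.03; 0 0 0 0 0 0.015 0.03; 0 0 0 0 0 0.02 0.03; 0 0 0 0 0 0.02 0.03")

```text
clock: 7.15
position: [0.5023, 0.1938, 0.1195]
tcp_rot: [0.71, 0.704, -0.002, -0.001]
contact_force: [0.3, 0.1, -2.6]
finger_gap: 0.428
```

Call:
step_arm(series="0 0 0 0 0 0.006 0.03; 0 0 0 0 0 0.012 0.03; 0 0 0 0 0 0.018 0.03; 0 0 0 0 0 0.022 0.03; 0 0 0 0 0 0.022 0.03")

```text
clock: 7.65
position: [0.5021, 0.194, 0.0969]
tcp_rot: [0.71, 0.704, -0.002, -0.001]
contact_force: [0.7, 1.0, -2.7]
finger_gap: 0.427
```

Call:
step_arm(series="0 0 0 0 0 0.001 0.03; 0 0 0 0 0 0.001 0.03; 0 0 0 0 0 0.002 0.03; 0 0 0 0 0 0.002 0.03")

```text
clock: 8.05
position: [0.5022, 0.194, 0.0949]
tcp_rot: [0.71, 0.704, -0.002, -0.001]
contact_force: [0.7, 1.1, -2.0]
finger_gap: 0.429
```

Call:
step_arm(series="0 0 0 0 0 0.001 0.03; 0 0 0 0 0 0.001 0.03; 0 0 0 0 0 0.0015 0.03; 0 0 0 0 0 0.0015 0.03")

```text
clock: 8.45
position: [0.5023, 0.194, 0.0937]
tcp_rot: [0.71, 0.704, -0.002, -0.001]
contact_force: [-0.2, 0.1, 4.1]
finger_gap: 0.426
```

Call:
step_arm(series="0 0 0 0 0 0 0.06; 0 0 0 0 0 0 0.093; 0 0 0 0 0 0 0.093; 0 0 0 0 0 0 0.093; 0 0 0 0 0 -0.01 0.093")

```text
clock: 8.95
position: [0.5016, 0.1937, 0.103]
tcp_rot: [0.71, 0.704, -0.003, -0.001]
contact_force: [-0.8, -0.1, -0.1]
finger_gap: 0.809
```

Call:
step_arm(series="0 0 0 0 0 -0.04 0.093; 0 0 0 0 0 -0.08 0.093; 0 0 0 -0.02 0.01 -0.1 0.093; 0 0 0 -0.06 0.03 -0.1 0.093; 0 0 0 -0.10 0.05 -0.1 0.093")

```text
clock: 9.45
position: [0.5522, 0.0932, 0.205]
tcp_rot: [0.709, 0.705, -0.002, -0.0]
contact_force: [0.5, 0.1, 0.0]
finger_gap: 0.999
```

```bash
python3 - <<'E'
from h import *
st=arm.state();c=snap("wrist","w3.png",st)
print({k:np.round(st[k],4).tolist() for k in("position","contact_force","finger_gap","clock")})
p=proj(c,[[.5044,.1945,.149],[.5044,.1945,.116]]);print(p)
u,v=p[0].astype(int);cv2.imwrite("pics/w3c.png",cv2.cvtColor(cv2.resize(c["color"][max(v-45,0):v+45,max(0,u-60):u+60],None,fx=5,fy=5,interpolation=0),cv2.COLOR_RGB2BGR))
E
```

```text
{'position': [0.5522, 0.0932, 0.205], 'contact_force': [0.5011, 0.1029, 0.0098], 'finger_gap': 0.9993, 'clock': 9.45}
[[207.4087333   91.22353975]
 [216.63125392  94.56786728]]
```

View pics/w3c.png

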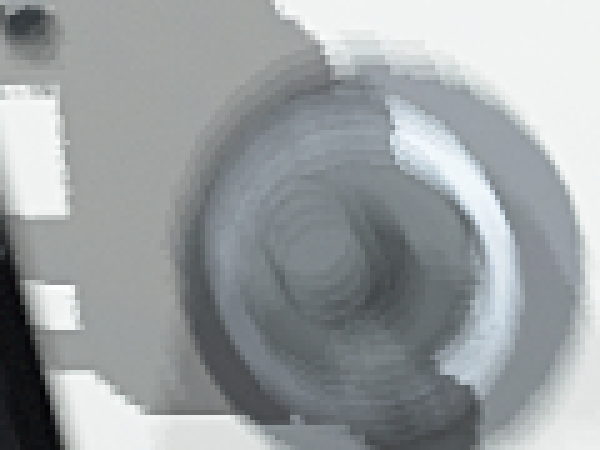

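The spacer is on the pin and down on the head; the picture is blurred but clear enough. Next, the washer.

Call:
step_arm(series="-0.16 0.16 0 -0.045 0.008 0.01 0.093; -0.16 0.16 0 -0.09 0.016 0.02 0.093; -0.16 0.16 0 -0.135 0.024 0.03 0.093; -0.16 0.16 0 -0.18 0.032 0.05 0.093; -0.16 0.16 0 -0.225 0.038 0.06 0.093")

```text
clock: 10.0
position: [0.5893, -0.1436, 0.1449]
tcp_rot: [0.712, 0.702, -0.002, 0.001]
contact_force: [0.2, -0.7, 0.4]
finger_gap: 1.003
```

Call:
step_arm(series="0 0 0 -0.034 0 0.03 0.093; 0 0 0 -0.034 0 0.06 0.093; 0 0 0 -0.034 0 0.085 0.093; 0 0 0 -0.034 0 0.085 0.093; 0 0 0 -0.034 0 0.085 0.093")

```text
clock: 10.5
position: [0.5888, -0.1775, 0.0606]
tcp_rot: [0.712, 0.702, -0.002, 0.001]
contact_force: [0.6, -0.4, -0.1]
finger_gap: 1.003
```

```bash
python3 f.py .591 -.165 .007 w4.png
```

```text
tcp [ 0.5888 -0.1775  0.0606] yaw 89.16 zaxis [-0.0017 -0.0037 -1.    ] F [ 0.6 -0.4 -0.1] gap 93.3 t 10.5
215 out  [278.6 209.1] [63.4 67.1] world [ 0.5915 -0.1638]
215 hole [278.7 210. ] [23.1 23.8] world [ 0.5917 -0.1645]
240 out  [278.6 209.2] [62.8 67. ] world [ 0.5916 -0.1638]
240 hole [280.5 198.2] [40.  42.5] world [ 0.5932 -0.1549]
```

Call:
step_arm(series="-0.1 0.2 -0.8 0.0128 0.0015 0.02 0.093; -0.1 0.2 -0.8 0.0128 0.0015 0.04 0.093; -0.1 0.2 -0.8 0.0128 0.0015 0.054 0.08; -0.1 0.2 -0.8 0.0128 0.0015 0.059 0.07; -0.1 0.2 -0.8 0.0128 0.0015 0.0595 0.065")

```text
clock: 11.05
position: [0.5911, -0.1651, 0.002]
tcp_rot: [0.707, 0.707, 0.0, 0.001]
contact_force: [-0.4, 0.6, 0.3]
finger_gap: 0.793
```

```bash
python3 s.py
```

```text
{'position': [0.5911, -0.1651, 0.002], 'contact_force': [-0.4409, 0.5807, 0.318], 'finger_gap': 0.7933, 'clock': 11.05} [[0.0007, 1.0, 0.0015], [1.0, -0.0007, -0.0009], [-0.0009, 0.0015, -1.0]]
```

Good: z is 2 mm. Close and lift.

Call:
step_arm(series="0 0 0 0 0 0 0.045; 0 0 0 0 0 0 0.045; 0 0 0 0 0 0 0.045; 0 0 0 0 0 0 0.045; 0 0 0 0 0 0 0.045")

```text
clock: 11.55
position: [0.5914, -0.1654, 0.0027]
tcp_rot: [0.707, 0.707, 0.0, 0.001]
contact_force: [-1.5, -0.6, 6.2]
finger_gap: 0.57
```

Call:
step_arm(series="0 0 0 0 0 -0.02 0.045; 0 0 0 0 0 -0.06 0.045; 0 0 0 0 -0.01 -0.10 0.045; 0 0 0 0.03 -0.03 -0.14 0.045; 0 0 0 0.06 -0.05 -0.18 0.045")

```text
clock: 12.05
position: [0.5432, -0.1095, 0.1781]
tcp_rot: [0.708, 0.706, 0.0, 0.001]
contact_force: [0.1, -0.1, -1.0]
finger_gap: 0.567
```

Call:
step_arm(series="0 0 0 0.045 -0.007 -0.003 0.045; 0 0 0 0.09 -0.014 -0.006 0.045; 0 0 0 0.135 -0.02 -0.01 0.045; 0 0 0 0.18 -0.028 -0.012 0.045; 0 0 0 0.22 -0.035 -0.014 0.045")

```text
clock: 12.55
position: [0.5081, 0.1128, 0.1921]
tcp_rot: [0.708, 0.706, 0.001, 0.001]
contact_force: [0.8, -0.8, -1.5]
finger_gap: 0.569
```

Call:
step_arm(series="0 0 0 0.01 -0.002 0 0.045; 0 0 0 0.015 -0.003 0 0.045; 0 0 0 0.015 -0.003 0 0.045; 0 0 0 0.015 -0.003 0 0.045")

```text
clock: 12.95
position: [0.5053, 0.126, 0.1918]
tcp_rot: [0.709, 0.706, 0.0, 0.002]
contact_force: [-0.4, -0.1, -0.9]
finger_gap: 0.574
```

```bash
cat > pv.py <<'E'
import sys
from h import *
n=sys.argv[1]
st=arm.state();c=snap("wrist",n+".png",st);np.savez(n+".npz",T=c["T"])
print({k:np.round(st[k],4).tolist() for k in("position","contact_force","finger_gap","clock")},R.from_quat(st["tcp_rot"]).as_matrix().round(4).tolist())
print(proj(c,[[.5044,.1945,.145],st["position"]]).round(1))
im=cv2.cvtColor(c["color"],cv2.COLOR_RGB2BGR)
o=np.hstack([cv2.resize(im[a:a+110,225:325],None,fx=4,fy=4,interpolation=0) for a in(90,210)])
cv2.imwrite(f"pics/{n}c.png",o)
E
python3 pv.py w5
```

```text
{'position': [0.5053, 0.126, 0.1918], 'contact_force': [-0.3854, -0.0614, -0.8979], 'finger_gap': 0.5737, 'clock': 12.95} [[0.0044, 1.0, 0.0026], [1.0, -0.0044, -0.0019], [-0.0019, 0.0026, -1.0]]
[[273.1 138.5]
 [274.8 256.1]]
```

View pics/w5c.png

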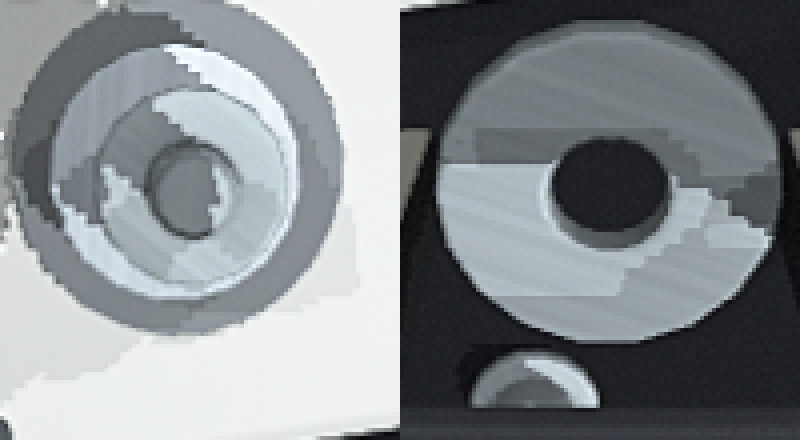

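The spacer sits flat on the head around the pin, with the pin shoulder at about (273.0,138.7). The held washer is level, with its bore at about (277.2,258.2).

```bash
python3 - <<'E'
from h import *
c=snap("wrist");c["T"]=np.load("w5.npz")["T"]
pin=onz(c,273,138.75,.145);b=onz(c,277.25,258.2,.1961);print(pin,b,pin-b)
E
python3 s.py
```

```text
[0.50432553 0.1943435  0.145     ] [0.5068589 0.1267237 0.1961   ] [-0.00253337  0.06761981 -0.0511    ]
{'position': [0.5054, 0.126, 0.1919], 'contact_force': [0.3155, 0.1183, -1.0829], 'finger_gap': 0.5678, 'clock': 13.05} [[0.0048, 1.0, 0.0027], [1.0, -0.0048, -0.0017], [-0.0017, 0.0027, -1.0]]
```

Call:
step_arm(series="0.15 0.1 0 0.03 -0.002 0 0.045; 0.15 0.1 0 0.06 -0.0026 0 0.045; 0.15 0.1 0 0.0682 -0.0026 0.01 0.045; 0.15 0.1 0 0.0682 -0.0026 0.02 0.045; 0.15 0.1 0 0.0682 -0.0026 0.032 0.045")

```text
clock: 13.55
position: [0.5033, 0.1925, 0.1587]
tcp_rot: [0.709, 0.705, -0.001, 0.0]
contact_force: [0.1, -0.4, -1.9]
finger_gap: 0.567
```

Call:
step_arm(series="0 0 0 0 0 0.001 0.045; 0 0 0 0 0 0.001 0.045")

```text
clock: 13.75
position: [0.503, 0.1909, 0.1569]
tcp_rot: [0.71, 0.704, -0.002, 0.0]
contact_force: [0.4, 0.4, -0.9]
finger_gap: 0.568
```

```bash
python3 s.py
```

```text
{'position': [0.503, 0.1909, 0.1569], 'contact_force': [0.418, 0.3967, -0.8536], 'finger_gap': 0.5682, 'clock': 13.75} [[0.0078, 1.0, -0.0021], [1.0, -0.0078, -0.0024], [-0.0024, -0.002, -1.0]]
```

Call:
step_arm(series="-0.1 0.1 0 0.0028 -0.0003 0 0.045; -0.1 0.1 0 0.0028 -0.0003 0.002 0.045; -0.1 0.1 0 0.0028 -0.0003 0.004 0.045; -0.1 0.1 0 0.0028 -0.0003 0.006 0.045; -0.1 0.1 0 0.0028 -0.0003 0.008 0.045")

```text
clock: 14.25
position: [0.5028, 0.1936, 0.1488]
tcp_rot: [0.71, 0.704, -0.0, 0.0]
contact_force: [-0.3, 0.4, -0.2]
finger_gap: 0.571
```

Call:
step_arm(series="0 0 0 0 0 0.002 0.045; 0 0 0 0 0 0.004 0.045; 0 0 0 0 0 0.004 0.045")

```text
clock: 14.55
position: [0.5026, 0.1936, 0.1445]
tcp_rot: [0.71, 0.704, -0.0, 0.0]
contact_force: [-0.5, 0.1, -1.5]
finger_gap: 0.572
```

Call:
step_arm(series="0 0 0 0 0 0.005 0.045; 0 0 0 0 0 0.01 0.045; 0 0 0 0 0 0.015 0.045; 0 0 0 0 0 0.021 0.045; 0 0 0 0 0 0.023 0.045")

```text
clock: 15.05
position: [0.5023, 0.1935, 0.1207]
tcp_rot: [0.71, 0.704, -0.001, -0.0]
contact_force: [-0.6, 0.7, -0.2]
finger_gap: 0.572
```

Call:
step_arm(series="0 0 0 0 0 0.001 0.045; 0 0 0 0 0 0.002 0.045; 0 0 0 0 0 0.002 0.045")

```text
clock: 15.35
position: [0.5023, 0.1936, 0.1187]
tcp_rot: [0.71, 0.704, -0.001, -0.0]
contact_force: [-0.5, 0.9, 0.5]
finger_gap: 0.569
```

Call:
step_arm(series="0 0 0 0 0 0.0005 0.045; 0 0 0 0 0 0.001 0.045; 0 0 0 0 0 0.001 0.045")

```text
clock: 15.65
position: [0.5024, 0.1936, 0.1179]
tcp_rot: [0.71, 0.704, -0.001, 0.0]
contact_force: [-1.3, -0.7, 1.9]
finger_gap: 0.567
```

Call:
step_arm(series="0 0 0 0 0 0.0007 0.045; 0 0 0 0 0 0.0007 0.065; 0 0 0 0 0 0.0007 0.093; 0 0 0 0 0 0 0.093; 0 0 0 0 0 -0.005 0.093")

```text
clock: 16.15
position: [0.5022, 0.1935, 0.1227]
tcp_rot: [0.71, 0.704, -0.001, -0.0]
contact_force: [-0.7, -1.1, 0.0]
finger_gap: 0.866
```

Call:
step_arm(series="0 0 0 0 0 -0.03 0.093; 0 0 0 0 0 -0.07 0.093; 0 0 0 -0.03 -0.004 -0.08 0.093; 0 0 0 -0.075 -0.01 -0.08 0.093; 0 0 0 -0.12 -0.016 -0.08 0.093")

```text
clock: 16.65
position: [0.4854, 0.0729, 0.2038]
tcp_rot: [0.709, 0.705, -0.0, 0.0]
contact_force: [1.5, -0.4, -0.4]
finger_gap: 1.0
```

Call:
step_arm(series="0 0 0 -0.045 -0.003 0.03 0.093; 0 0 0 -0.09 -0.006 0.06 0.093; 0 0 0 -0.13 -0.009 0.1 0.093; 0 0 0 -0.14 -0.009 0.13 0.093; 0 0 0 -0.14 -0.009 0.13 0.093")

```text
clock: 17.15
position: [0.473, -0.0701, 0.0705]
tcp_rot: [0.711, 0.703, -0.003, -0.002]
contact_force: [-0.3, 1.6, 0.1]
finger_gap: 0.995
```

```bash
python3 f.py .477 -.056 .022 w6.png
```

```text
tcp [ 0.473  -0.0701  0.0705] yaw 89.42 zaxis [-0.007  -0.0019 -1.    ] F [-0.3  1.6  0.1] gap 92.6 t 17.15
215 out  [284.1 203.4] [53.4 55.1] world [ 0.4797 -0.0501]
215 hole [284.2 206.3] [15.9 21.3] world [ 0.4797 -0.0524]
240 out  [284.1 203.5] [53.1 54.9] world [ 0.4797 -0.0502]
240 hole [285.  207.4] [17.9 23.3] world [ 0.4804 -0.0533]
```

View pics/w6.png

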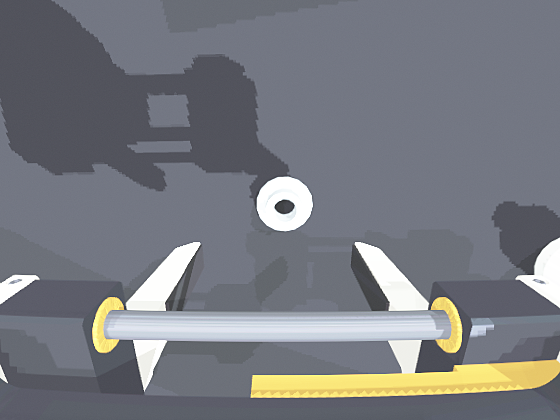

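The bushing stands at (285,207), flange down, with a bore of about 22 px. I'll close in and re-measure.

Call:
step_arm(series="-0.4 0.1 -0.5 0.008 0.003 0.01 0.093; -0.4 0.1 -0.5 0.0146 0.0055 0.02 0.093; -0.4 0.1 -0.5 0.0146 0.0055 0.02 0.07; -0.4 0.1 -0.5 0.0146 0.0055 0.02 0.07")

```text
clock: 17.6
position: [0.4802, -0.0526, 0.0532]
tcp_rot: [0.706, 0.708, 0.001, 0.001]
contact_force: [0.6, -0.3, -1.0]
finger_gap: 0.874
```

```bash
python3 s.py;python3 - <<'E'
from f import *
c=find(.4795,-.0545,.022,"w7.png",(180,215,240,250))
im=cv2.cvtColor(c["color"],cv2.COLOR_RGB2BGR);u,v=proj(c,[[.4795,-.0545,.022]])[0].astype(int);print(u,v)
cv2.imwrite("pics/w7c.png",cv2.resize(im[v-45:v+45,u-50:u+50],None,fx=6,fy=6,interpolation=0))
E
```

```text
{'position': [0.4802, -0.0526, 0.0532], 'contact_force': [0.5596, -0.3091, -0.952], 'finger_gap': 0.8737, 'clock': 17.6} [[-0.0023, 1.0, 0.0032], [1.0, 0.0023, 0.0005], [0.0005, 0.0032, -1.0]]
tcp [ 0.4802 -0.0526  0.0532] yaw 90.13 zaxis [ 3.2e-03  5.0e-04 -1.0e+00] F [ 0.6 -0.3 -1. ] gap 81.3 t 17.6
180 out  [274.4 231.5] [54.9 57.6] world [ 0.4798 -0.0485]
180 hole [274.1 235.7] [12.8 20.7] world [ 0.4796 -0.0517]
215 out  [274.3 231.5] [54.7 57.4] world [ 0.4798 -0.0485]
215 hole [284.9 243.1] [ 3.4 10.8] world [ 0.4876 -0.0576]
215 hole [274.2 235.8] [13.3 20.8] world [ 0.4797 -0.0519]
240 out  [274.4 231.6] [54.3 57.2] world [ 0.4799 -0.0486]
240 hole [276.2 239.4] [18.7 25.9] world [ 0.4812 -0.0547]
250 out  [274.9 231.5] [54.3 56.1] world [ 0.4802 -0.0485]
250 hole [275.7 240.5] [21.6 25.3] world [ 0.4808 -0.0555]
250 hole [268.8 229.2] [22.2 32.9] world [ 0.4758 -0.0467]
273 239
```

View pics/w7c.png

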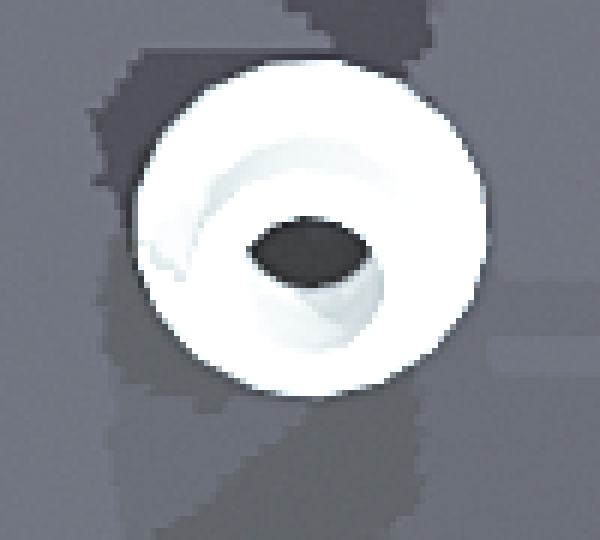

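Bore top centre is at about (274.9,240.8). Lower to grip the sleeve with the fingertips above the flange.

Call:
step_arm(series="0.18 0 0 -0.0037 -0.001 0 0.07; 0.18 0 0 -0.0037 -0.001 0.015 0.07; 0.18 0 0 -0.0037 -0.001 0.03 0.07; 0.18 0 0 -0.0037 -0.001 0.041 0.07; 0.18 0 0 -0.0037 -0.001 0.044 0.07")

```text
clock: 18.15
position: [0.479, -0.0569, 0.0085]
tcp_rot: [0.707, 0.708, -0.0, -0.0]
contact_force: [0.5, 0.4, 0.4]
finger_gap: 0.755
```

Call:
step_arm(series="0 0 0 0 0 0 0.06; 0 0 0 0 0 0 0.055")

```text
clock: 18.35
position: [0.479, -0.057, 0.0088]
tcp_rot: [0.707, 0.708, -0.0, -0.0]
contact_force: [0.2, -0.2, -0.2]
finger_gap: 0.63
```

```bash
python3 s.py
```

```text
{'position': [0.479, -0.057, 0.0088], 'contact_force': [0.248, -0.1729, -0.1976], 'finger_gap': 0.6301, 'clock': 18.35} [[-0.0014, 1.0, -0.001], [1.0, 0.0014, 0.0001], [0.0001, -0.001, -1.0]]
```

Call:
step_arm(series="0 0 0 0.0007 0 0 0.04; 0 0 0 0.0007 0 0 0.02; 0 0 0 0.0007 0 0 0.02; 0 0 0 0.0007 0 0 0.02; 0 0 0 0.0007 0 0 0.02")

```text
clock: 18.85
position: [0.4791, -0.0563, 0.009]
tcp_rot: [0.707, 0.708, -0.0, -0.0]
contact_force: [-0.6, -1.0, 4.2]
finger_gap: 0.315
```

Call:
step_arm(series="0 0 0 0 0 0 0.02; 0 0 0 0 0 0 0.02")

```text
clock: 19.05
position: [0.4791, -0.0563, 0.009]
tcp_rot: [0.707, 0.708, -0.0, -0.0]
contact_force: [-0.6, -0.8, 1.5]
finger_gap: 0.319
```

Call:
step_arm(series="0 0 0 0 0 -0.02 0.02; 0 0 0 0 0.005 -0.06 0.02; 0 0 0 0 0.01 -0.10 0.02; 0 0 0 0 0.015 -0.14 0.02; 0 0 0 0.02 0.02 -0.185 0.02")

```text
clock: 19.55
position: [0.4983, -0.0384, 0.195]
tcp_rot: [0.708, 0.706, -0.001, -0.001]
contact_force: [1.6, -0.3, -1.2]
finger_gap: 0.31
```

Call:
step_arm(series="0 0 0 0.04 0.003 0 0.02; 0 0 0 0.08 0.004 0 0.02; 0 0 0 0.12 0.004 0 0.02; 0 0 0 0.155 0.004 0 0.02; 0 0 0 0.162 0.004 0 0.02")

```text
clock: 20.05
position: [0.5023, 0.1281, 0.195]
tcp_rot: [0.706, 0.708, -0.0, -0.001]
contact_force: [0.5, 0.1, -1.8]
finger_gap: 0.317
```

Call:
step_arm(series="0 0 0 0 0 0 0.02; 0 0 0 0 0 0 0.02")

```text
clock: 20.25
position: [0.502, 0.1275, 0.1947]
tcp_rot: [0.706, 0.708, -0.001, -0.001]
contact_force: [0.5, -0.1, -1.6]
finger_gap: 0.317
```

```bash
python3 pv.py w8
```

```text
{'position': [0.502, 0.1275, 0.1947], 'contact_force': [0.4684, -0.1045, -1.6423], 'finger_gap': 0.3173, 'clock': 20.25} [[-0.003, 1.0, -0.0031], [1.0, 0.003, 0.0009], [0.0009, -0.0031, -1.0]]
[[278.9 140.5]
 [274.8 256.1]]
```

View pics/w8c.png

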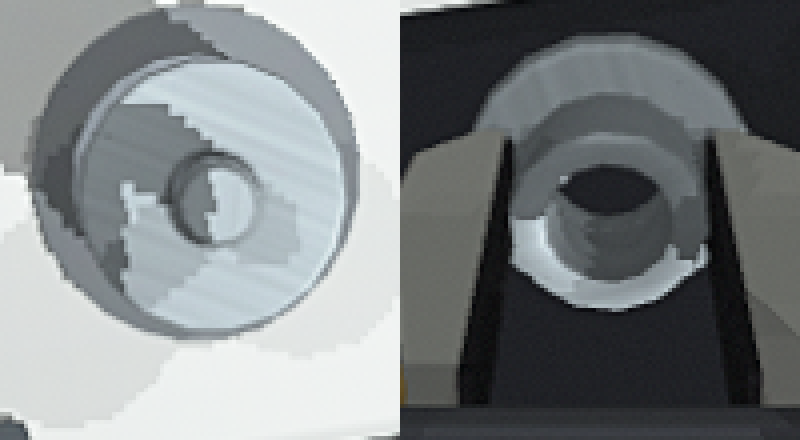

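The washer lies flat on the spacer around the pin. The bushing is held flange down with its bore at about (276.9,265.1), and the pin is at about (278.6,140.3).

```bash
python3 - <<'E'
from h import *
c=snap("wrist");c["T"]=np.load("w8.npz")["T"]
pin=onz(c,278.7,140.4,.145);b=onz(c,276.9,265.1,.2077);print(pin,b,pin-b)
E
python3 s.py
```

```text
[0.50425654 0.19456229 0.145     ] [0.50332877 0.12814969 0.2077    ] [ 0.00092777  0.0664126  -0.0627    ]
{'position': [0.5022, 0.1265, 0.1948], 'contact_force': [0.4901, -0.6092, -0.1951], 'finger_gap': 0.3171, 'clock': 20.35} [[-0.0012, 1.0, -0.0029], [1.0, 0.0012, 0.0006], [0.0006, -0.0029, -1.0]]
```

Call:
step_arm(series="-0.15 0 0 0.03 0.0005 0 0.02; -0.15 0 0 0.055 0.0007 0 0.02; -0.15 0 0 0.0678 0.0007 0.01 0.02; -0.15 0 0 0.0678 0.0007 0.02 0.02; -0.15 0 0 0.0678 0.0007 0.028 0.02")

```text
clock: 20.85
position: [0.5026, 0.1926, 0.1658]
tcp_rot: [0.707, 0.707, -0.001, -0.0]
contact_force: [-0.5, -0.5, -1.8]
finger_gap: 0.318
```

Call:
step_arm(series="0 0 0 0.0007 0 0 0.02; 0 0 0 0.0007 0 0 0.02")

```text
clock: 21.05
position: [0.5026, 0.1918, 0.1654]
tcp_rot: [0.708, 0.706, -0.001, -0.0]
contact_force: [-0.1, 0.5, -1.0]
finger_gap: 0.317
```

```bash
python3 s.py
```

```text
{'position': [0.5026, 0.1918, 0.1654], 'contact_force': [-0.1186, 0.4775, -0.9962], 'finger_gap': 0.3175, 'clock': 21.05} [[0.0019, 1.0, -0.0021], [1.0, -0.0019, -0.0017], [-0.0017, -0.0021, -1.0]]
```

Call:
step_arm(series="-0.1 0.1 0 0.0021 0.0002 0 0.02; -0.1 0.1 0 0.0021 0.0002 0.003 0.02; -0.1 0.1 0 0.0021 0.0002 0.006 0.02; -0.1 0.1 0 0.0021 0.0002 0.008 0.02; -0.1 0.1 0 0.0021 0.0002 0.01 0.02")

```text
clock: 21.55
position: [0.5028, 0.1939, 0.1553]
tcp_rot: [0.708, 0.706, -0.0, -0.0]
contact_force: [0.4, -0.2, -1.1]
finger_gap: 0.315
```

Call:
step_arm(series="0 0 0 0 0 0.002 0.02; 0 0 0 0 0 0.004 0.02; 0 0 0 0 0 0.004 0.02")

```text
clock: 21.85
position: [0.5026, 0.1938, 0.151]
tcp_rot: [0.708, 0.707, -0.0, -0.0]
contact_force: [-0.7, 0.2, -1.8]
finger_gap: 0.32
```

Call:
step_arm(series="0 0 0 0 0 0.004 0.02; 0 0 0 0 0 0.008 0.02; 0 0 0 0 0 0.012 0.02; 0 0 0 0 0 0.0155 0.02; 0 0 0 0 0 0.0165 0.02")

```text
clock: 22.35
position: [0.5024, 0.1938, 0.1339]
tcp_rot: [0.708, 0.707, -0.001, -0.0]
contact_force: [-0.7, -0.5, -1.1]
finger_gap: 0.319
```

Call:
step_arm(series="0 0 0 0 0 0.001 0.02; 0 0 0 0 0 0.002 0.02; 0 0 0 0 0 0.002 0.02")

```text
clock: 22.65
position: [0.5024, 0.1938, 0.1319]
tcp_rot: [0.708, 0.707, -0.001, -0.0]
contact_force: [-0.5, -0.3, 0.0]
finger_gap: 0.316
```

Call:
step_arm(series="0 0 0 0 0 0.0005 0.02; 0 0 0 0 0 0.001 0.02; 0 0 0 0 0 0.001 0.02")

```text
clock: 22.95
position: [0.5025, 0.1938, 0.1311]
tcp_rot: [0.708, 0.707, -0.001, -0.0]
contact_force: [-0.7, -1.0, 2.5]
finger_gap: 0.316
```

Call:
step_arm(series="0 0 0 0 0 0.0005 0.02; 0 0 0 0 0 0.001 0.02; 0 0 0 0 0 0.001 0.02")

```text
clock: 23.25
position: [0.5025, 0.1939, 0.1303]
tcp_rot: [0.708, 0.707, -0.0, -0.0]
contact_force: [-0.5, -1.0, 4.9]
finger_gap: 0.316
```

Call:
step_arm(series="0 0 0 0 0 0.0005 0.02; 0 0 0 0 0 0.001 0.02; 0 0 0 0 0 0.001 0.02")

```text
clock: 23.55
position: [0.5025, 0.1939, 0.1294]
tcp_rot: [0.708, 0.707, -0.0, -0.0]
contact_force: [-2.6, -1.1, 7.2]
finger_gap: 0.313
```

Call:
step_arm(series="0 0 0 0 0 0.0005 0.02; 0 0 0 0 0 0.0009 0.02; 0 0 0 0 0 0.0009 0.02; 0 0 0 0 0 0.0009 0.02; 0 0 0 0 0 0.0009 0.02")

```text
clock: 24.05
position: [0.5026, 0.1939, 0.1289]
tcp_rot: [0.708, 0.707, -0.0, -0.0]
contact_force: [-2.2, -1.4, 8.3]
finger_gap: 0.315
```

Call:
step_arm(series="0 0 0 0 0 0 0.02; 0 0 0 0 0 0 0.02; 0 0 0 0 0 0 0.02")

```text
clock: 24.35
position: [0.5026, 0.1939, 0.1292]
tcp_rot: [0.708, 0.707, -0.0, 0.0]
contact_force: [-1.8, -0.3, 7.7]
finger_gap: 0.314
```

Call:
step_arm(series="0 0 0 0 0 0.0008 0.02; 0 0 0 0 0 0.0015 0.02; 0 0 0 0 0 0.0015 0.02; 0 0 0 0 0 0.0015 0.02; 0 0 0 0 0 0.0015 0.02")

```text
clock: 24.85
position: [0.5026, 0.1939, 0.1282]
tcp_rot: [0.708, 0.707, -0.0, 0.0]
contact_force: [-2.9, -1.5, 10.0]
finger_gap: 0.318
```

Call:
step_arm(series="0 0 0 0 0 0.0007 0.02; 0 0 0 0 0 0.0007 0.02; 0 0 0 0 0 0.0007 0.02; 0 0 0 0 0 0.0007 0.02; 0 0 0 0 0 0.0007 0.02")

```text
clock: 25.35
position: [0.5026, 0.1939, 0.1281]
tcp_rot: [0.708, 0.707, -0.0, 0.001]
contact_force: [-2.7, -1.0, 10.9]
finger_gap: 0.315
```

Call:
step_arm(series="0 0 0 0 0 -0.0008 0.02; 0 0 0 0 0 -0.0015 0.02; 0 0 0 0 0 -0.0015 0.02")

```text
clock: 25.65
position: [0.5025, 0.1939, 0.1298]
tcp_rot: [0.708, 0.707, -0.0, 0.001]
contact_force: [-1.6, -0.1, 5.1]
finger_gap: 0.315
```

Call:
step_arm(series="0 0 0 0 0 0 0.035; 0 0 0 0 0 0 0.045; 0 0 0 0 0 0 0.06; 0 0 0 0 0 0 0.06; 0 0 0 0 0 0 0.06")

```text
clock: 26.15
position: [0.5025, 0.1939, 0.1297]
tcp_rot: [0.708, 0.707, -0.0, 0.001]
contact_force: [-0.3, 0.1, -0.4]
finger_gap: 0.638
```

Call:
step_arm(series="0 0 0 0 0 -0.01 0.06; 0 0 0 0 0 -0.04 0.06; 0 0 0 0 0 -0.07 0.06; 0 0 0 -0.03 0 -0.08 0.06; 0 0 0 -0.07 0 -0.08 0.06")

```text
clock: 26.65
position: [0.5034, 0.1256, 0.2125]
tcp_rot: [0.706, 0.708, 0.002, 0.001]
contact_force: [1.0, -0.6, -0.2]
finger_gap: 0.645
```

Call:
step_arm(series="0 0 0 0 0 0 0.06; 0 0 0 0 0 0 0.06; 0 0 0 0 0 0 0.06")

```text
clock: 26.95
position: [0.5035, 0.1265, 0.2129]
tcp_rot: [0.706, 0.708, 0.003, 0.001]
contact_force: [0.7, -0.0, 0.7]
finger_gap: 0.645
```

```bash
python3 - <<'E'
from h import *
st=arm.state();c=snap("wrist",None,st);t=snap("top","t9.png");s=snap("scene","s9.png")
print({k:np.round(st[k],4).tolist() for k in("position","contact_force","finger_gap","clock")})
def cr(c,w,h):
    u,v=proj(c,[[.5044,.1945,.13]])[0].astype(int);im=cv2.cvtColor(c["color"],cv2.COLOR_RGB2BGR)
    v0=max(v-h,0);u0=max(u-w,0);return cv2.resize(im[v0:v0+2*h,u0:u0+2*w],(400,400),interpolation=0)
cv2.imwrite("pics/f9.png",np.hstack([cr(c,50,50),cr(s,40,40)]))
E
```

```text
{'position': [0.5035, 0.1265, 0.2129], 'contact_force': [0.7341, -0.0208, 0.7271], 'finger_gap': 0.6453, 'clock': 26.95}
```

View pics/f9.png

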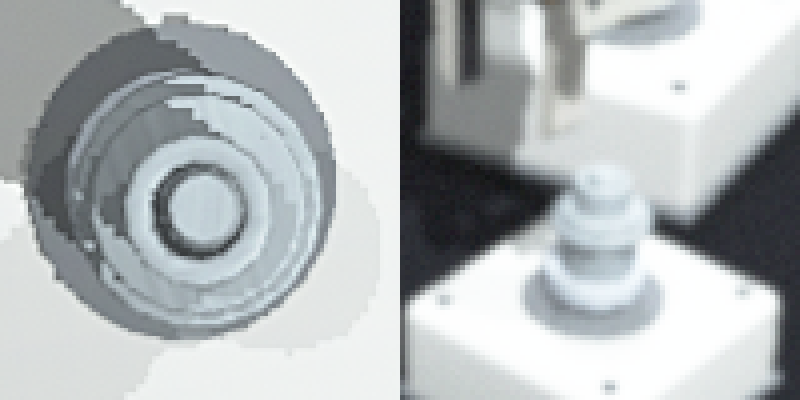

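The stack is right: head, spacer, washer, and bushing flange down, with the pin tip just clear of the sleeve. The robot is clear of everything, so I'll check the bystanders and hand in.

```bash
python3 - <<'E'
from h import *
a=cv2.imread("pics/t1.png",0).astype(int);b=cv2.imread("pics/t9.png",0).astype(int)
for n,(x0,x1,y0,y1) in dict(rack=(400,456,105,150),bottle=(343,374,107,143),platform=(286,331,94,138)).items(): print(n,abs(a-b)[y0:y1,x0:x1].max(),abs(a-b)[y0:y1,x0:x1].mean().round(2))
print(arm.close_job())
E
```

```text
rack 19 3.49
bottle 22 4.69
platform 71 5.59
the job is handed in; nothing more can be done
None
```

The spacer, washer and flanged bushing (flange down) are on the 150 mm shaker's pin, in that order, and the job is handed in.

- **Seating:** Each part went down the pin with no jamming force and made contact within about 1–2 mm of its calculated height. The last wrist and scene pictures show the three stacked, with the pin tip just above the sleeve and the gripper clear.
- **Bedding:** I pressed the bushing down for about half a second at 10–10.9 N, measured at the wrist. I eased to about 5 N before opening the fingers. No reading passed about 11 N, against the 25 N limit. The clock read about 27 s at the last check, against the 72 s allowed.
- **Bystanders:** The before-and-after top pictures show only small differences at the rack and bottle. The platform patch had a larger peak difference (71 grey levels, mean 5.6). I put this down to the arm's shadow, but did not confirm it with another picture. The arm was never brought near the platform.

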